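# Reload the label dispenser: thread three label rolls onto its spindle

### The job

Reload the label dispenser: take the empty spindle out by its flat handle, push it nose first through the cores of the three label rolls standing in the loading cradle until the rolls are packed together hard up against the collar, lift the three off together and lay the spindle back in the dispenser's two slots, fully home, and let go. The rolls telescope if shoved, so never push on them or on the dispenser with more than 25 N, and leave the jar, the steel beaker and the old core where they are.

Things in the scene. Friction and masses are not known exactly. Their poses are not given: they have to be found in the camera images.
- spindle: Aluminium spindle. Origin on its axis at the collar's roll face; x along axis to the nose, z up. From x=0 (mm): hub dia 22 to 84, cone to 94, journal dia 12, nose ends 118. Collar dia 36, 5 thick behind x=0; journal dia 12 to -19; flat handle 12 thick (y), x -61..-19, z -16..+10. Three sprung shoes on top (x 13, 39, 65), 4.5 proud, grip the cores. 135 g.
- dispenser: Grey dispenser fixed to the bench. Origin under its base; x along the spindle, handle at -x, z up. Spindle seated: its origin at x 0 (+-4 mm play), y 0, z 60 mm. Two 6 mm cheeks (x -15..-9 and 101..107), 72 mm high (flared mouth to 78), each with an upright slot 15 mm wide, floor z 54, open on top. Base x -29..121, 110 wide, 8 high. Tear-off blade y 50, top z 38; guide rod y -40, top z 20.
- cradle: Aluminium channel fixed to the bench, open on top. Origin under its floor; x is the threading direction. Floor top z 6 mm, x -66..110; side walls 26 high, 63 apart; lip 11 high at x -66. The rolls stand in it on edge, bores along x, axis z 36. They slide along x until they meet the clamped back stop (51 high, rubber-faced, giving 1 mm per 10 N; notch 36 wide lets the spindle through); its face is set anywhere from x 40 to 80, not measured.
- roll0: White label roll on a cardboard core: dia 60, 26 mm wide, bore dia 25.4, 40 to 72 g. On the shoes a roll rides 1.7 mm above the spindle axis. Origin in the middle of the bore, x along the bore. Of the three it starts nearest the cradle's -x end. Gaps of a few mm between rolls.
- roll1: The middle roll, same as roll0. A roll takes about 1 to 4 N to slide over the spindle's shoes, so with all three on it the push is about 3 to 9 N; a rise above that means that they are packed between collar and back stop.
- roll2: The roll nearest the back stop, same as roll0.
- jar: Bystander: white plastic jar, dia 60, 85 mm high, origin under its middle.
- beaker: Bystander: steel beaker, dia 72, 100 mm high, origin under its middle.
- old_core: Bystander: empty cardboard core, dia 31, 26 mm high, on end; origin under its middle.

How it is judged:
By the outcome, as a careful person would: the job done as asked, in the order asked, and still so for the second after the job is handed in, with the robot touching nothing.
It also fails if it takes over 61 s, if anything falls off the work surface, if the arm or the gripper's body presses on something with over 40 N, if the wrist force passes 120 N, or if a joint passes its speed limit or range.

### The arm

A 6-joint arm with a two-finger parallel gripper is mounted at the origin on the work surface. World frame = base frame: x ahead of the robot, y to its left, z up, the work surface at z = 0. Lengths are in m, angles in rad, forces in N, time in s.
With the tool pointing down it reaches from about 0.15 to 0.775 m from the base axis. Payload 6.1 kg.
Tool frame: the origin (TCP) lies at the very end of the fingers, on their centre line; the grasp point (between the pads) lies robot.hold_point_z behind it (robot.hold_point_z is the distance from the TCP to the grasp point, in m); x points along the fingers, z is the direction in which the jaws open and shut, and the axes are right-handed (so a half turn about x gives the same grasp; the last joint's range is limited). The gripper opens to 85 mm and grips with 20 to 120 N. Pads are 22 mm wide; open, the fingers measure 114 mm over their backs; the gripper's body (76 mm by 85 mm) begins 54 mm behind the grasp point. The pads swing forward as they close: fully open they stand 13 mm farther back than shut.
Start: joints at [1.183, 0.126, -0.04, 1.405, 0, 1.571], TCP at [0.199, 0.486, 0.231] pointing down, gripper open.
Joint ranges: [-2.72, 2.72], [-0.95, 1.95], [-1.27, 1.35], [-1.78, 2.02], [-1.46, 1.47], [-3.14, 3.14]. Speed limits (rad/s): [2.39, 2.39, 3.01, 3.14, 3.14, 3.14].

### API

Orientations are given as a unit quaternion [x, y, z, w].
In Python, from cell import robot gives the robot as it stands.
- The arm moves only by the tool arm_command, never from a script. Its argument "rows" is a list of rows, each a list of 7 numbers: the shift along the tool's x, y, z in units of 25 mm (1.0 is 25 mm), then the turn, a rotation vector about the tool's x, y, z in degrees, then the opening, from 0 (shut) to 1 (fully open). In form: [[x, y, z, ax, ay, az, jaw], ...]. A call has 1 to 12 rows; each row is the pose to reach, as a shift and turn from the pose measured when the call began, along the tool's axes at that moment; what a row does not reach only later rows make up. A row lasts 1/12 s, in which the tool goes at most 41.7 mm and 7.16 degrees, less where a joint would pass 70% of its speed; a pose out of reach is approached as far as the arm can. A call with a gripper value outside its range is refused whole. The fingers move at their own pace and stop on an object; the grip force is fixed at half the most. Time passes only in rows, so rows that repeat a pose let the fingers close. It gives the time, the measured TCP pose, the force and the opening at its end, in the units of the state.
- robot.get_obs(): the state, without advancing time (a new reading comes with each control period).
- robot.snapshot(name): name is "scene" or "side" or "wrist"; returns the picture (400x640x3 uint8, red, green, blue); there is no depth.
- robot.calibration(name): a dict with "intrinsics" (3x3 intrinsics, pixels), "D" ([k1, k2, p1, p2, k3] as OpenCV has them; the pictures are not rectified), "camera_from_world" (4x4, takes a point from world to camera coordinates). Camera axes: x right, y down, z forward; pixel columns grow to the right and rows downward; lengths in m; the calibration is good to about 2 mm. A picture is of the moment at which its call begins: read the wrist's pose just before it. calibration takes no time and is no camera call; for the wrist camera it gives the pose at the moment of the call.
- robot.hand_in(): hands the job in, once; it reports no verdict.
The state is a dict: "clock": time; "joints": joint angles; "joint_velocities": joint speeds; "effort": joint torques, N m; "position": TCP position; "eef_rot": TCP orientation; "contact_force": force on the tool from outside, world axes, zero at the start; "moment": the same for the moment, N m; "finger_gap": finger opening in m.
Only numpy, scipy, OpenCV 4.12 (cv2) and the standard library are available. Lean on these libraries where they do the work, as an engineer would, in place of code of your own. Each camera call takes 0.05 s, during which the arm holds its last target. There are 200 camera calls.

## Working session

There is one attempt and no reset: what is moved stays moved. The work goes in short steps, Python scripts to look and compute and a tool call to move; the robot and the scene stay as the last step left them, time stands still between calls to the robot, and variables do not carry over. Pictures are saved under pics/ and viewed, about 8 in all and at most 12, crops included, and the job is handed in when it is done.

Besides the shell and the picture viewer there is one more tool, called after "Call:" as name(argument=value, ...), one argument or row to a line, values as JSON. arm_command: Moves the arm, as the interface text tells. Its arguments: {"type":"object","properties":{"rows":{"type":"array","items":{"type":"array","items":{"type":"number"}}}},"required":["rows"]}

```bash
mkdir -p pics; ls
python3 - <<'E'
from cell import robot
import cv2,numpy as np
o=robot.get_obs(); print({k:np.round(v,3) for k,v in o.items()}, robot.hold_point_z)
ims=[]
for n in ["scene","side","wrist"]:
    c=robot.calibration(n); im=robot.snapshot(n); cv2.imwrite(f"pics/{n}0.png",im[:,:,::-1])
    print(n,np.round(c["intrinsics"],1).tolist(),np.round(c["D"],4),np.round(c["camera_from_world"],4).tolist())
E
```

```text
pics
{'clock': np.float64(0.0), 'joints': array([ 1.183,  0.126, -0.041,  1.405,  0.   ,  1.571]), 'joint_velocities': array([ 0.   , -0.001, -0.   ,  0.001, -0.002, -0.   ]), 'effort': array([-0.0000e+00, -4.3592e+01,  3.5292e+01,  1.7000e-02,  0.0000e+00,
        0.0000e+00]), 'position': array([0.198, 0.486, 0.231]), 'eef_rot': array([-0.395,  0.587,  0.394,  0.587]), 'contact_force': array([-1.208, -0.55 ,  0.167]), 'moment': array([ 0.003, -0.022, -0.015]), 'finger_gap': np.float64(0.085)} 0.0187
scene [[400.8, 0.0, 321.9], [0.0, 400.8, 194.4], [0.0, 0.0, 1.0]] [0.0178 0.     0.     0.     0.    ] [[-0.054, 0.9985, -0.0098, 0.06], [0.7403, 0.0335, -0.6715, -0.3815], [-0.6701, -0.0435, -0.741, 1.1316], [0.0, 0.0, 0.0, 1.0]]
side [[424.2, 0.0, 317.4], [0.0, 424.2, 198.3], [0.0, 0.0, 1.0]] [-0.0745  0.      0.      0.      0.    ] [[-0.8605, -0.5093, 0.0145, 0.4706], [-0.396, 0.6505, -0.6481, 0.3124], [0.3206, -0.5634, -0.7614, 0.6452], [0.0, 0.0, 0.0, 1.0]]
wrist [[324.4, 0.0, 327.9], [0.0, 324.4, 202.1], [0.0, 0.0, 1.0]] [-0.0369  0.      0.      0.      0.    ] [[0.3784, 0.9256, -0.002, -0.525], [0.8942, -0.365, 0.2593, -0.0332], [0.2393, -0.0999, -0.9658, 0.3796], [0.0, 0.0, 0.0, 1.0]]
```

View pics/scene0.png

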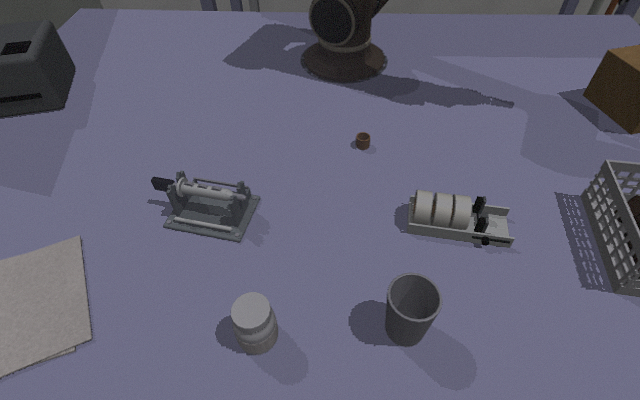

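View pics/side0.png

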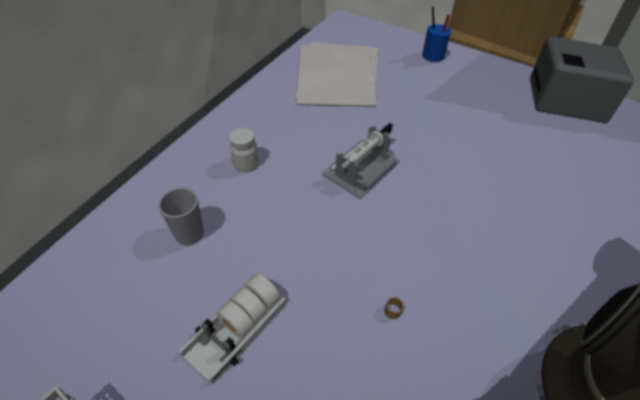

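The scene view shows the dispenser at (210,205) with the handle to the left (163,185) and the nose at (243,190). The rolls are at (425..461,210), with the stop to their right at (480,215). The side view shows the handle at (387,130), the nose at about (342,158) and the rolls at (262,290)..(235,318). Threading is roughly world +y in both. Next: coarse positions, plus a look at the wrist view.

```bash
cat > h.py <<'E'
from cell import robot
import cv2,numpy as np
np.set_printoptions(suppress=True,precision=4)
def ray(c,p):
    u=cv2.undistortPoints(np.array([[p]],float),c["intrinsics"],np.array(c["D"],float))[0,0]
    T=np.array(c["camera_from_world"]);R=T[:3,:3]
    d=R.T@np.array([u[0],u[1],1]); return -R.T@T[:3,3], d/np.linalg.norm(d)
def onz(c,p,z):
    o,d=ray(c,p); return o+d*(z-o[2])/d[2]
def tri(obs):
    A=np.zeros((3,3));b=np.zeros(3);rs=[ray(c,p) for c,p in obs]
    for o,d in rs: P=np.eye(3)-np.outer(d,d);A+=P;b+=P@o
    x=np.linalg.solve(A,b); return x,max(np.linalg.norm(np.cross(x-o,d)) for o,d in rs)
def proj(c,X):
    T=np.array(c["camera_from_world"]);r=cv2.Rodrigues(T[:3,:3])[0]
    return cv2.projectPoints(np.array(X,float).reshape(-1,3),r,T[:3,3],c["intrinsics"],np.array(c["D"],float))[0][:,0]
def look(n,f):
    c=robot.calibration(n);im=robot.snapshot(n)[:,:,::-1].copy();cv2.imwrite(f"pics/{f}.png",im);return c,im
def tool(): # rotation tool->world
    from scipy.spatial.transform import Rotation as R
    o=robot.get_obs();return o,R.from_quat(o["eef_rot"]).as_matrix()
E
python3 - <<'E'
from h import *
s,d=robot.calibration("scene"),robot.calibration("side")
for n,a,b in [("handle",(163,185),(387,130)),("roll0",(425,207),(262,290)),("jar",(252,306),(243,138)),("beaker",(413,295),(181,203)),("core",(363,137),(395,303))]:
    print(n,tri([(s,a),(d,b)]))
print("nose",onz(s,(243,190),.06),onz(d,(342,158),.06),"stop",onz(s,(480,212),.04))
o,R=tool();print(R)
c=robot.calibration("wrist");T=c["camera_from_world"];print(R.T@(-T[:3,:3].T@T[:3,3]-o["position"]),T[:3,:3]@R)
E
```

```text
handle (array([ 0.5558, -0.321 ,  0.0567]), np.float64(0.002591694025287232))
roll0 (array([0.5722, 0.1502, 0.0402]), np.float64(0.004609748234581996))
jar (array([ 0.7979, -0.1104,  0.082 ]), np.float64(7.104304220257281e-05))
beaker (array([0.7774, 0.1027, 0.0957]), np.float64(0.001844229526188551))
core (array([0.3684, 0.0467, 0.0264]), np.float64(0.0024190790348177123))
nose [ 0.5669 -0.1697  0.06  ] [ 0.5983 -0.1873  0.06  ] stop [0.5819 0.2479 0.04  ]
[[-0.0005 -0.9258  0.3781]
 [-0.0011  0.3781  0.9258]
 [-1.      0.     -0.0012]]
[-0.1435  0.0662  0.0009] [[ 0.0006 -0.0004  1.    ]
 [-0.2593 -0.9658 -0.0002]
 [ 0.9658 -0.2593 -0.0006]]
```

View pics/wrist0.png

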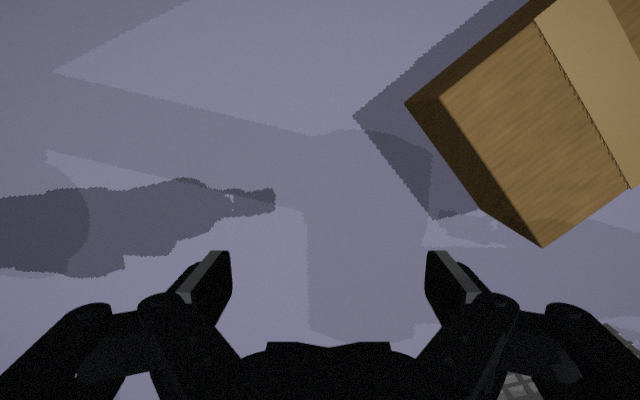

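The wrist view shows only a box and the fingers, with image up = tool +y (camera side). I'll move over the cradle and turn the tool to the spindle direction.

Call:
arm_command(
  rows=[
    [1.2,-18.1,-5,75,0,0,1],
    [1.2,-18.1,-5,75,0,0,1],
    [1.2,-18.1,-5,75,0,0,1],
    [1.2,-18.1,-5,75,0,0,1],
    [1.2,-18.1,-5,75,0,0,1],
    [1.2,-18.1,-5,75,0,0,1],
    [1.2,-18.1,-5,75,0,0,1],
    [1.2,-18.1,-5,75,0,0,1],
    [1.2,-18.1,-5,75,0,0,1],
    [1.2,-18.1,-5,75,0,0,1],
    [1.2,-18.1,-5,75,0,0,1],
    [1.2,-18.1,-5,75,0,0,1],
  ],
)

```text
clock: 1.15
position: [0.5734, 0.1951, 0.1992]
eef_rot: [0.046, 0.706, -0.048, 0.705]
contact_force: [-1.7, -0.7, -0.1]
finger_gap: 0.0852
```

Run:
```python
from h import *
look("wrist","w1");o,R=tool();print(o["position"],R,o["clock"])
```

```text
[0.5732 0.1953 0.1991] [[-0.0013  0.1304  0.9915]
 [-0.0028  0.9915 -0.1304]
 [-1.     -0.003  -0.0009]] 1.2
```

View pics/w1.png

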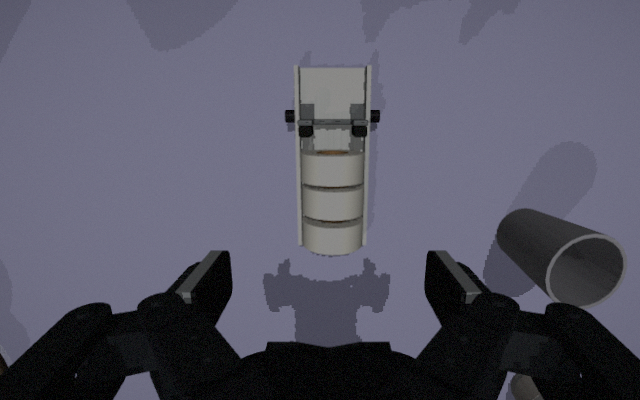

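w1 shows the cradle upright in the image: walls x≈295–371, far end at row 66, near end at row 245. The stop face is near row 135 and the three rolls span rows 150–250. I'll extract edges on several rows.

Run:
```python
from h import *
im=cv2.imread("pics/w1.png");g=cv2.GaussianBlur(im,(3,3),0).astype(int)
G=g.sum(2)/3
def pk(v,o,t=9):
    d=np.gradient(v);return [(o+i,round(d[i])) for i in range(1,len(d)-1) if abs(d[i])>=t and abs(d[i])>=abs(d[i-1]) and abs(d[i])>abs(d[i+1])]
for r in [70,80,90,160,170,200,210,235,240]: 
    print(r,pk(G[r-1:r+2,285:382].mean(0),285))
for c in [303,308,325,333,341,358,362]: print("col",c,pk(G[55:262,c-1:c+2].mean(1),55,6))
```

```text
70 [(297, -22), (300, 22), (364, -28), (367, 30), (371, -10)]
80 [(298, -24), (300, 25), (364, -26), (367, 26), (371, -11)]
90 [(298, -25), (300, 23), (364, -25), (366, 26), (370, -9)]
160 [(299, -18), (365, 17)]
170 [(300, -21), (364, 21)]
200 [(300, -21), (364, 16)]
210 [(301, -23), (304, 9), (363, 17)]
235 [(301, -21), (362, 18)]
240 [(301, -20), (362, 22)]
col 303 [(67, 9), (103, -22), (120, 10), (125, -22), (137, 25), (154, 6), (183, -13), (215, -8), (246, 10)]
col 308 [(67, 9), (103, -21), (120, 9), (125, -24), (137, 27), (155, 14), (184, -22), (188, 13), (216, -19), (224, 12)]
col 325 [(67, 9), (118, -19), (125, 7), (129, 15), (150, -20), (155, 20), (186, -34), (189, 16), (191, 18), (220, -33), (223, 14), (228, 17), (254, -13), (256, 7)]
col 333 [(67, 8), (119, -20), (125, 8), (129, 19), (149, -20), (156, 18), (186, -37), (189, 16), (192, 19), (220, -34), (223, 18), (228, 21), (254, -13), (257, 8)]
col 341 [(67, 9), (119, -20), (125, 7), (129, 12), (150, -21), (155, 20), (186, -31), (189, 12), (192, 17), (220, -37), (223, 16), (228, 18), (254, -10)]
col 358 [(67, 9), (103, -22), (120, 9), (125, -23), (137, 23), (154, 10), (183, -16), (186, 8), (189, 9), (216, -11), (224, 7), (249, 7)]
col 362 [(67, 9), (103, -24), (120, 7), (125, -23), (137, 28), (140, -11), (149, 8), (247, 7)]
```

Run:
```python
from h import *
c=robot.calibration("wrist")
P=[]
for r,a,b in [(70,297,367),(80,298,367),(90,298,366.5),(160,299,365),(170,300,364.5),(200,300,364),(235,301,362.5),(240,301,362)]:
    A,B=onz(c,(a,r),.026),onz(c,(b,r),.026);P.append((A+B)/2);print(r,np.linalg.norm(A-B),P[-1])
P=np.array(P);k=np.polyfit(P[:,1],P[:,0],1);ang=np.degrees(np.arctan2(1,k[0]));print("axis x=",k,"angle",ang, np.polyval(k,P[:,1])-P[:,0])
for z in(.006,.026): print("ends",z,onz(c,(333,67),z),onz(c,(300,246),z))
for r in [156,186,192,220,228,254]: print("roll crest",r,onz(c,(333,r),.066))
for r in [118,125,129]: print("stop top",onz(c,(333,r),.051))
print("pad",onz(c,(305,137),.051), onz(c,(305,125),.051))
```

```text
70 0.06407417448521793 [0.5901 0.3001 0.026 ]
80 0.06358896075745567 [0.5894 0.2914 0.026 ]
90 0.06356570502003886 [0.5881 0.2827 0.026 ]
160 0.06449679315558386 [0.5795 0.2181 0.026 ]
170 0.06352949085212561 [0.5785 0.2083 0.026 ]
200 0.06459925009877224 [0.5744 0.178  0.026 ]
235 0.06397530996871155 [0.5693 0.1407 0.026 ]
240 0.06373832640727642 [0.5683 0.1352 0.026 ]
axis x= [0.1322 0.5507] angle 82.46652377810797 [ 0.0003 -0.0002  0.      0.     -0.0003 -0.0001 -0.      0.0002]
ends 0.006 [0.5919 0.3051 0.006 ] [0.5317 0.1246 0.006 ]
ends 0.026 [0.5913 0.3025 0.026 ] [0.5347 0.1328 0.026 ]
roll crest 156 [0.5811 0.2269 0.066 ]
roll crest 186 [0.5778 0.201  0.066 ]
roll crest 192 [0.5771 0.1957 0.066 ]
roll crest 220 [0.5738 0.1701 0.066 ]
roll crest 228 [0.5728 0.1625 0.066 ]
roll crest 254 [0.5696 0.1373 0.066 ]
stop top [0.5852 0.2578 0.051 ]
stop top [0.5845 0.2519 0.051 ]
stop top [0.584  0.2485 0.051 ]
pad [0.5586 0.2449 0.051 ] [0.5602 0.2551 0.051 ]
```

Cradle results: wall spacing 64 mm (63 stated), roll widths 25.5 mm at crest z 66 mm, axis angle 82.5°, and centreline x = 0.5507 + 0.1322y. These all agree with the text. On to the dispenser.

Call:
arm_command(
  rows=[
    [0,-16.9,2,0,0,0,1],
    [0,-16.9,2,0,0,0,1],
    [0,-16.9,2,0,0,0,1],
    [0,-16.9,2,0,0,0,1],
    [0,-16.9,2,0,0,0,1],
    [0,-16.9,2,0,0,0,1],
    [0,-16.9,2,0,0,0,1],
    [0,-16.9,2,0,0,0,1],
    [0,-16.9,2,0,0,0,1],
    [0,-16.9,2,0,0,0,1],
    [0,-16.9,2,0,0,0,1],
    [0,-16.9,2,0,0,0,1],
  ],
)

```text
clock: 2.2
position: [0.5671, -0.2324, 0.1997]
eef_rot: [0.046, 0.706, -0.048, 0.705]
contact_force: [-0.5, 0.1, 0.2]
finger_gap: 0.0855
```

Run:
```python
from h import *
c,im=look("wrist","w2");o,R=tool();print(o["position"],R,o["clock"]);np.save("w2.npy",c["camera_from_world"])
cv2.imwrite("pics/w2c.png",cv2.resize(im[40:340,180:580],None,fx=2,fy=2,interpolation=cv2.INTER_CUBIC))
```

```text
[ 0.5673 -0.2305  0.1998] [[-0.0021  0.132   0.9913]
 [-0.0018  0.9913 -0.132 ]
 [-1.     -0.0021 -0.0019]] 2.25
```

View pics/w2c.png

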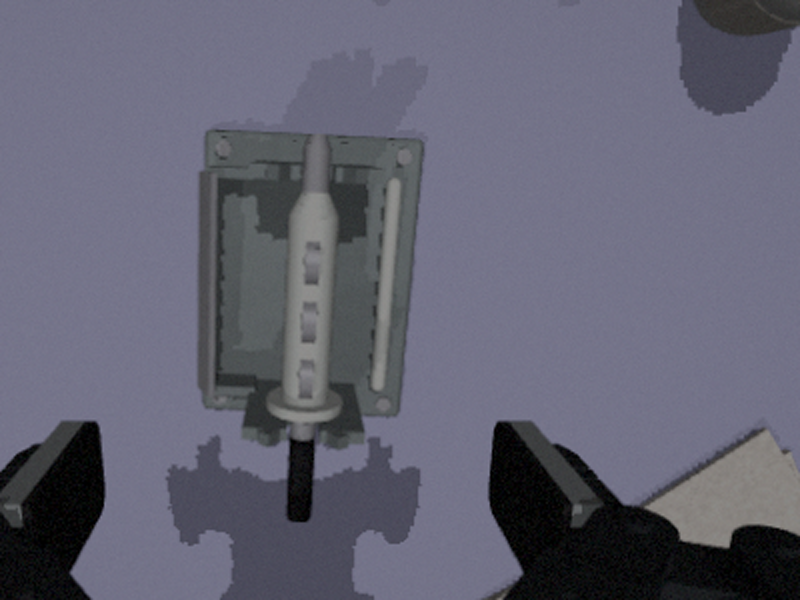

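w2c shows the dispenser with the black handle at crop (301,438–522), the collar at (304,403), the nose tip at (317,135), and shoes at (312,262), (309,322), (307,378). Next I'll measure the axis.

Run:
```python
from h import *
c=robot.calibration("wrist")
im=cv2.imread("pics/w2.png");G=cv2.GaussianBlur(im,(3,3),0).sum(2)/3.
def pk(v,o,t=9):
    d=np.gradient(v);return [(o+i,round(d[i])) for i in range(1,len(d)-1) if abs(d[i])>=t and abs(d[i])>=abs(d[i-1]) and abs(d[i])>abs(d[i+1])]
for r in [112,120,128,145,150,162,176,190,207,222,270,280,290]: print(r,pk(G[r-1:r+2,308:360].mean(0),308))
print("handle col",pk(G[240:320,328:333].mean(1),240),"nose col",pk(G[90:160,337:341].mean(1),90))
f=lambda p,z:onz(c,(p[0]/2+180,p[1]/2+40),z)
print("handle back top",f((299,521),.07),"bottom?",f((299,521),.044),"front",f((301,438),.07))
print("nose tip",f((317,135),.06),"collar L/R",f((267,403),.06),f((341,403),.06))
s,d=robot.calibration("scene"),robot.calibration("side")
for n,Z in [("handle back top",.07)]:
    X=f((299,521),Z);print(proj(s,X),proj(d,X))
g=lambda p:(p[0]/2+180,p[1]/2+40)
for n in("scene","side"):
    a=cv2.imread(f"pics/{n}0.png"); m=(a.max(2)<50).astype(np.uint8); x0,y0,x1,y1=(140,170,185,200) if n=="scene" else (370,115,400,145)
    ys,xs=np.nonzero(m[y0:y1,x0:x1]); print(n,xs.min()+x0,xs.max()+x0,ys.min()+y0,ys.max()+y0,"leftmost y",ys[xs==xs.min()]+y0,"right y",ys[xs==xs.max()]+y0, xs.mean()+x0,ys.mean()+y0)
```

```text
112 [(342, -9)]
120 [(333, 13), (343, -9)]
128 [(325, 12), (332, 10), (343, -10), (348, 12), (351, -10)]
145 [(326, 14), (347, -16)]
150 [(309, -13), (324, 15), (348, -16)]
162 [(325, 10), (333, -10), (340, 12), (347, -13)]
176 [(324, 10), (332, -11), (345, -11)]
190 [(324, 10), (345, -12)]
207 [(323, 12), (330, -13), (337, 11), (344, -13)]
222 [(322, 12), (330, -11), (343, -13)]
270 [(324, -36), (337, 40)]
280 [(323, -28), (336, 28)]
290 [(323, -28), (336, 27)]
handle col [(243, -14), (246, 19), (251, -10), (260, -33), (301, 27)] nose col [(136, 10)]
handle back top [ 0.5541 -0.3343  0.07  ] bottom? [ 0.5521 -0.3504  0.044 ] front [ 0.5607 -0.2915  0.07  ]
nose tip [ 0.5849 -0.1598  0.06  ] collar L/R [ 0.5467 -0.2764  0.06  ] [ 0.581  -0.2809  0.06  ]
[[152.6209 177.9922]] [[390.1558 123.4144]]
scene 151 184 177 199 leftmost y [180 181] right y [198] 162.34272300469485 184.2394366197183
side 381 390 124 132 leftmost y [131] right y [124 125 126 127 128 129 130] 386.5769230769231 128.73076923076923
```

Run:
```python
from h import *
c=robot.calibration("wrist")
P=[onz(c,p,.06) for p in [(336.5,145),(336,150),(334.5,176),(334.5,190),(333.5,207),(332.5,222)]]+[onz(c,p,.07) for p in [(330.5,270),(329.5,280),(329.5,290)]]
P=np.array(P);k=np.polyfit(P[:,1],P[:,0],1);print(P,k,np.degrees(np.arctan2(1,k[0])),(np.polyval(k,P[:,1])-P[:,0])*1000)
# dispenser base corners at z=.008 (crop px)
f=lambda p,z:onz(c,(p[0]/2+180,p[1]/2+40),z)
B=[f(p,.008) for p in [(207,131),(423,142),(204,408),(398,414)]]
for b in B:print(b)
print("rod",f((395,180),.02),f((378,388),.02), "cheek far top?",f((317,165),.078))
a=np.arctan2(1,k[0]);u=np.array([np.cos(a),np.sin(a)])
hb=f((299,521),.07)[:2];hf=f((301,438),.07)[:2];nt=f((317,135),.06)[:2]
for n,p,x in(("back",hb,-61),("front",hf,-19),("nose",nt,118)): print(n,"->origin",p-u*x/1000)
o,R=tool();print(o["position"])
```

```text
[[ 0.5793 -0.1906  0.06  ]
 [ 0.5783 -0.1948  0.06  ]
 [ 0.5741 -0.2173  0.06  ]
 [ 0.5725 -0.2299  0.06  ]
 [ 0.5696 -0.2455  0.06  ]
 [ 0.5668 -0.2596  0.06  ]
 [ 0.5593 -0.3025  0.07  ]
 [ 0.557  -0.3126  0.07  ]
 [ 0.5556 -0.3231  0.07  ]] [0.1789 0.6133] 79.85826872512025 [-0.0721  0.1458  0.317  -0.3228 -0.1991  0.022  -0.109   0.3531 -0.1349]
[ 0.5325 -0.1498  0.008 ]
[ 0.6386 -0.1692  0.008 ]
[ 0.5062 -0.2954  0.008 ]
[ 0.6127 -0.3131  0.008 ]
rod [ 0.6212 -0.1852  0.02  ] [ 0.6022 -0.2916  0.02  ] cheek far top? [ 0.5829 -0.1715  0.078 ]
back ->origin [ 0.5649 -0.2742]
front ->origin [ 0.5641 -0.2728]
nose ->origin [ 0.5641 -0.2759]
[ 0.5673 -0.2305  0.1998]
```

Base is 108×148 mm (110×150 stated) at angle 79.85°. The spindle origin from three features agrees within 2 mm: (0.5643, −0.274). The handle-top height of 70 mm was confirmed by reprojecting into the scene and side views. Going for the grasp at spindle x = −40.

Call:
arm_command(
  rows=[
    [1.5,-3.34,0.04,2.5,0,0,1],
    [1.5,-3.34,0.04,2.5,0,0,1],
    [1.5,-3.34,0.04,2.5,0,0,1],
    [1.5,-3.34,0.04,2.5,0,0,1],
    [3,-3.34,0.04,2.5,0,0,1],
    [4.5,-3.34,0.04,2.5,0,0,1],
    [4.5,-3.34,0.04,2.5,0,0,1],
    [4.5,-3.34,0.04,2.5,0,0,1],
  ],
)

```text
clock: 2.92
position: [0.5562, -0.3106, 0.0868]
eef_rot: [0.061, 0.706, -0.061, 0.702]
contact_force: [0.1, 0.1, 0.6]
finger_gap: 0.0856
```

Run:
```python
from h import *
c,im=look("wrist","w3");o,R=tool();print(o["position"],R,o["clock"])
u=np.array([.1763,.9843,0]);G=np.array([.5573,-.3134,.0413]);print("err tool units",R.T@(G-o["position"])/.025, "ang",np.degrees(np.arctan2(R[1,1],R[0,1])))
cv2.imwrite("pics/w3c.png",cv2.resize(im[150:400,180:480],None,fx=2,fy=2))
```

```text
[ 0.5577 -0.3118  0.0891] [[-0.0019  0.1729  0.9849]
 [-0.0015  0.9849 -0.1729]
 [-1.     -0.0018 -0.0016]] 2.9667
err tool units [ 1.9107 -0.0633  0.0002] ang 80.04496043998836
```

View pics/w3c.png

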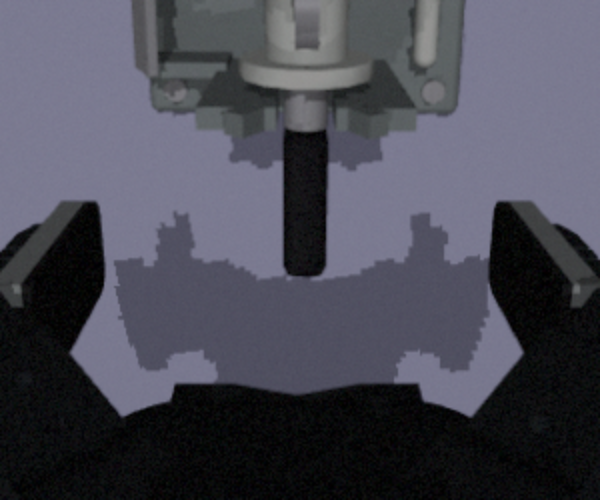

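Run:
```python
from h import *
c=robot.calibration("wrist");o,R=tool();p=o["position"]
im=cv2.imread("pics/w3.png");G=im.sum(2)/3.
for r in (220,240,270): 
    d=np.gradient(G[r-1:r+2,310:360].mean(0));a,b=310+d.argmin(),310+d.argmax();X=onz(c,((a+b)/2,r),.07);print(r,a,b,X,R.T@(X-p)*1000)
for q in [(305,275),(305,130),(241,68),(371,68)]: X=onz(c,(q[0]/2+180,q[1]/2+150),.07 if q[1]>100 else .06);print(X,R.T@(X-p)*1000)
print(p)
```

```text
220 321 344 [ 0.5617 -0.2993  0.07  ] [19.0391 13.0492  1.8568]
240 321 343 [ 0.5595 -0.3103  0.07  ] [19.0598  1.7676  1.6278]
270 321 343 [ 0.5565 -0.3278  0.07  ] [ 19.0917 -15.9443   1.6829]
[ 0.555  -0.3385  0.07  ] [ 19.1106 -26.7544   1.9974]
[ 0.5622 -0.2965  0.07  ] [19.0341 15.8083  1.8474]
[ 0.5476 -0.2793  0.06  ] [ 29.0358  30.3021 -15.4388]
[ 0.5824 -0.2854  0.06  ] [28.9791 30.3076 19.844 ]
[ 0.5577 -0.3118  0.0891]
```

The arm was still settling when w2 and w3 were taken, and I used the calibration from after the picture. I'll recompute w2 with its saved pose and take a settled picture now.

Run:
```python
from h import *
def an(c,pts):
    o,R=tool()
    for n,q,z in pts: X=onz(c,q,z);print(n,X,"tool mm",R.T@(X-o["position"])*1000)
c2=dict(robot.calibration("wrist"));c2["camera_from_world"]=np.load("w2.npy")
print("w2");an(c2,[("back",(329.5,300.5),.07),("front",(330.5,259),.07),("nose",(338.5,107.5),.06)])
B=[onz(c2,(p[0]/2+180,p[1]/2+40),.008) for p in [(207,131),(423,142),(204,408),(398,414)]];m=np.mean(B,0);v=B[0]+B[1]-B[2]-B[3];print("base ctr",m,np.degrees(np.arctan2(v[1],v[0])), "origin",m-.046*v/np.linalg.norm(v))
P=np.array([onz(c2,p,.06) for p in [(336.5,145),(336,150),(334.5,176),(334.5,190),(333.5,207),(332.5,222)]]+[onz(c2,p,.07) for p in [(330.5,270),(329.5,280),(329.5,290)]])
k=np.polyfit(P[:,1],P[:,0],1);print("axis",k,np.degrees(np.arctan2(1,k[0])))
c,im=look("wrist","w4");G=im.sum(2)/3.
for r in (225,240,270):
    d=np.gradient(G[r-1:r+2,310:360].mean(0));an(c,[(r,((620+d.argmin()+d.argmax())/2,r),.07)])
d=np.gradient(G[200:300,329:335].mean(1));an(c,[("front",(332,200+d[:30].argmin()),.07),("back",(332,200+d.argmax()),.07)]);print(200+d[:30].argmin(),200+d.argmax())
print(tool()[0]["position"])
```

```text
w2
back [ 0.5538 -0.3362  0.07  ] tool mm [ 19.1094 -24.6818   0.4707]
front [ 0.5605 -0.2935  0.07  ] tool mm [19.0328 18.5576 -0.3775]
nose [ 0.5848 -0.1618  0.06  ] tool mm [ 28.7894 152.444    0.8588]
base ctr [ 0.5723 -0.2339  0.008 ] 79.68760636276637 origin [ 0.5641 -0.2792  0.008 ]
axis [0.1805 0.6138] 79.76752597657544
225 [ 0.5594 -0.3017  0.07  ] tool mm [20.3035 10.9826 -1.0213]
240 [ 0.5579 -0.3101  0.07  ] tool mm [20.3274  2.4842 -1.0134]
270 [ 0.5546 -0.3275  0.07  ] tool mm [ 20.377  -15.2282  -1.2723]
front [ 0.5622 -0.2949  0.07  ] tool mm [20.2848 18.17    0.5417]
back [ 0.5551 -0.3363  0.07  ] tool mm [ 20.4033 -23.8447   0.6864]
212 284
[ 0.5585 -0.3126  0.0903]
```

Consistent now: handle centre (0.557, −0.315), axis angle 79.8°. Descending and gripping.

Call:
arm_command(
  rows=[
    [1,-0.1,-0.04,0.2,0,0,1],
    [1.96,-0.1,-0.04,0.2,0,0,1],
    [1.96,-0.1,-0.04,0.2,0,0,1],
    [1.96,-0.1,-0.04,0.2,0,0,1],
    [1.96,-0.1,-0.04,0.2,0,0,0.6],
    [1.96,-0.1,-0.04,0.2,0,0,0.35],
    [1.96,-0.1,-0.04,0.2,0,0,0.2],
    [1.96,-0.1,-0.04,0.2,0,0,0],
    [1.96,-0.1,-0.04,0.2,0,0,0],
    [1.96,-0.1,-0.04,0.2,0,0,0],
    [1.96,-0.1,-0.04,0.2,0,0,0],
    [1.96,-0.1,-0.04,0.2,0,0,0],
  ],
)

```text
clock: 4.02
position: [0.5572, -0.3151, 0.0417]
eef_rot: [0.062, 0.704, -0.064, 0.705]
contact_force: [-0.7, 1.5, 3.6]
finger_gap: 0.0108
```

Run:
```python
from h import *
o,R=tool();print(o["position"],R,o["clock"],o["contact_force"],o["moment"],o["finger_gap"],o["joints"])
```

```text
[ 0.5572 -0.3151  0.0417] [[ 0.0009  0.1767  0.9843]
 [-0.0031  0.9843 -0.1767]
 [-1.     -0.0029  0.0015]] 4.0167 [-0.6864  1.4728  3.6279] [0.0698 0.1251 0.0036] 0.010793851348301185 [-0.5137  0.3971 -0.1068  1.0646 -0.0022  1.2348]
```

Call:
arm_command(
  rows=[
    [-0.4,0,0,0,0,0,0],
    [-0.8,0,0,0,0,0,0],
    [-1.2,0,0,0,0,0,0],
    [-1.6,0,0,0,0,0,0],
    [-2.2,0,0,0,0,0,0],
    [-2.8,0,0,0,0,0,0],
    [-2.8,0,0,0,0,0,0],
    [-2.8,0,0,0,0,0,0],
  ],
)

```text
clock: 4.68
position: [0.5579, -0.3153, 0.1132]
eef_rot: [0.061, 0.703, -0.064, 0.706]
contact_force: [0.3, 0.2, -1.9]
finger_gap: 0.0114
```

Run:
```python
from h import *
c,im=look("wrist","w5")
a=im[60:360,180:480];c2,b=look("scene","s5")
cv2.imwrite("pics/m5.png",np.hstack([cv2.resize(a,(500,500)),cv2.resize(b[130:250,130:202],(300,500))]))
o,R=tool();print(o["position"],R,o["clock"],o["contact_force"],o["moment"],o["finger_gap"])
```

```text
[ 0.5569 -0.3148  0.1112] [[ 0.0004  0.1767  0.9843]
 [-0.0028  0.9843 -0.1767]
 [-1.     -0.0027  0.0009]] 4.7833 [-0.2244 -0.2263 -1.5735] [-0.0564  0.0465  0.0074] 0.011063351674063285
```

View pics/m5.png

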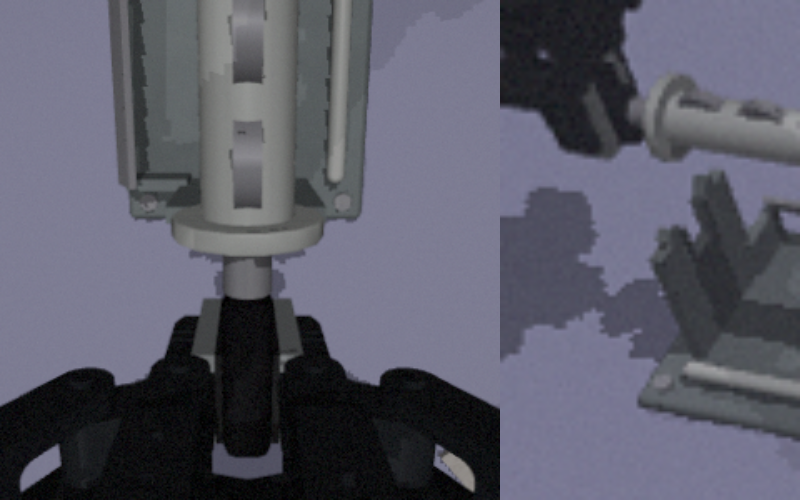

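Spindle is held in the jaws and clear of the dispenser; the handle is centred between the pads and it looks straight. Now measuring its axis in the tool frame: hub silhouette planes, plus the nose tip from the scene and side cameras.

```bash
cat > sp.py <<'E'
from h import *
def axis(f,c,R,p,rows,x0,x1,mid):
    G=cv2.GaussianBlur(cv2.imread(f"pics/{f}.png"),(3,3),0).sum(2)/3.
    L,Rr=[],[]
    for r in rows:
        d=np.gradient(G[r-1:r+2].mean(0))
        def sub(a,b,s):
            i=a+int((s*d[a:b]).argmax());y=s*d[i-1:i+2];return i+(y[0]-y[2])/(2*(y[0]-2*y[1]+y[2])+1e-9)
        L.append((sub(x0,mid,1),r));Rr.append((sub(mid,x1,-1),r))
    def plane(P):
        P=np.array(P);k=np.polyfit(P[:,1],P[:,0],1);e=P[:,0]-np.polyval(k,P[:,1]);g=abs(e)<1.0;k=np.polyfit(P[g,1],P[g,0],1)
        V=np.array([R.T@ray(c,(np.polyval(k,r),r))[1] for r in P[:,1]]);print("edge",k,g.sum(),len(g),abs(e[g]).mean())
        return np.linalg.svd(V)[2][2]
    nl,nr=plane(L),plane(Rr);a=np.cross(nl,nr);a/=np.linalg.norm(a);a*=np.sign(a[1])
    # directions to the tangent lines, perpendicular to a
    dl=np.cross(a,nl);dr=np.cross(a,nr);dl*=np.sign(dl[0]);dr*=np.sign(dr[0])
    b=dl+dr;b/=np.linalg.norm(b);half=np.arccos(np.clip(dl@dr,-1,1))/2;D=.011/np.sin(half)
    cam=R.T@(ray(c,(320,200))[0]-p);q=cam+b*D
    print("axis dir tool",a,"pitch/yaw deg",np.degrees(a[0]),np.degrees(a[2]),"point at tool y=0",(q-a*q[1]/a[1])*1000,"D",D)
E
python3 - <<'E'
from sp import *
o,R=tool();c=robot.calibration("wrist");p=o["position"]
axis("w5",c,R,p,range(8,185,4),270,390,330)
G=cv2.imread("pics/w5.png").sum(2)/3.;print("collar col",[(i+170,round(v)) for i,v in enumerate(np.gradient(G[170:300,324:334].mean(1))) if abs(v)>10])
look("side","d5")
for n,f in(("scene","s5"),("side","d5")):
    cc=robot.calibration(n)
    for x in(-40,0,118): print(n,x,proj(cc,p+R@np.array([-.0187,(x+40)/1000,0])))
a=cv2.imread("pics/s5.png")[100:260,130:330];b=cv2.imread("pics/d5.png")[60:220,280:480]
cv2.imwrite("pics/m6.png",np.hstack([cv2.resize(a,(400,320)),cv2.resize(b,(400,320))]))
E
```

```text
edge [  0.0082 300.0045] 21 45 0.4518289629700418
edge [ -0.0123 378.2507] 8 45 0.45463309669183616
axis dir tool [ 0.1484  0.9889 -0.0007] pitch/yaw deg 8.505170787060091 -0.03847985651304125 point at tool y=0 [-55.819    0.       2.7041] D 0.09665886405498393
collar col [(183, 11), (184, 31), (185, 25), (194, -12), (195, -25), (196, -14), (199, 21), (200, 30), (212, -12), (213, -32), (214, -15), (215, 14), (216, 12), (238, -14), (239, -48), (240, -34)]
scene -40 [[151.9527 154.509 ]]
scene 0 [[173.8398 158.1371]]
scene 118 [[240.6356 169.2018]]
side -40 [[389.2165 106.1558]]
side 0 [[378.4142 114.9172]]
side 118 [[343.3001 143.4359]]
```

View pics/m6.png

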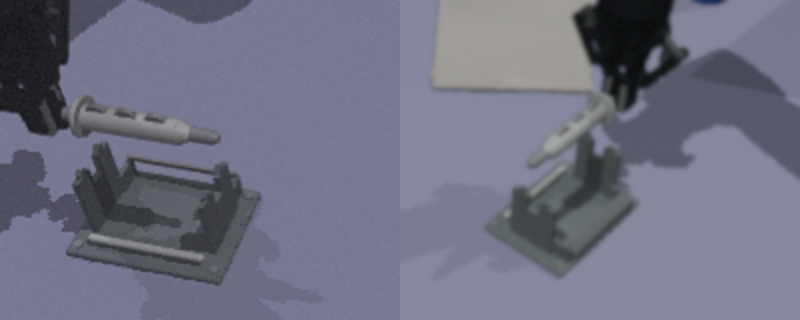

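The nose tip is at scene (240,169) and side (344,141.5). The prediction for a level spindle is (240.6,169.2) and (343.3,143.4), so it is level to within about 1°. Redo the silhouette fit with tight windows.

```bash
sed -i 's/def axis(f,c,R,p,rows,x0,x1,mid):/def axis(f,c,R,p,rows,x0,x0b,x1a,x1):/; s/sub(x0,mid,1)/sub(x0,x0b,1)/; s/sub(mid,x1,-1)/sub(x1a,x1,-1)/' sp.py
python3 - <<'E'
from sp import *
o,R=tool();c=robot.calibration("wrist");p=o["position"]
axis("w5",c,R,p,range(4,182,3),290,312,348,368)
# tip by colour in scene and side
for n,f,box in(("scene","s5",(170,150,260,185)),("side","d5",(335,100,400,155))):
    im=cv2.imread(f"pics/{f}.png");x0,y0,x1,y1=box;h=cv2.cvtColor(im[y0:y1,x0:x1],cv2.COLOR_BGR2HSV)
    m=((h[:,:,1]<35)&(h[:,:,2]>95)).astype(np.uint8);k,l,s,ce=cv2.connectedComponentsWithStats(m);i=1+s[1:,4].argmax()
    ys,xs=np.nonzero(l==i);pts=np.c_[xs+x0,ys+y0].astype(np.float32);print(n,s[i],cv2.fitLine(pts,2,0,.01,.01).ravel(),"ext",pts[pts[:,0].argmin()],pts[pts[:,0].argmax()])
E
```

```text
edge [  0.0326 297.2333] 46 60 0.6788791540121311
edge [ -0.0381 359.6893] 47 60 0.6027108471414316
axis dir tool [-0.2021  0.9794  0.0028] pitch/yaw deg -11.579824035978422 0.16196844865247467 point at tool y=0 [ 6.2199  0.     -0.5974] D 0.13323933557234052
scene [  0   1  70  19 609] [  0.987    0.1606 201.1346 161.3481] ext [170. 154.] [239. 167.]
side [  0   0  54  44 878] [  0.7561  -0.6545 363.7278 116.8667] ext [335. 100.] [388. 116.]
```

Yaw 0.16°, lateral −0.6 mm, and pitch ≈0 from the scene line slope (0.163 vs 0.166). The wrist-silhouette pitch is too noisy to use. Now a closer second view of the cradle, with the spindle in hand.

Call:
arm_command(
  rows=[
    [-0.75,18.4,-2.75,-2.6,0,0,0],
    [-0.75,18.4,-2.75,-2.6,0,0,0],
    [-0.75,18.4,-2.75,-2.6,0,0,0],
    [-0.75,18.4,-2.75,-2.6,0,0,0],
    [-0.75,18.4,-2.75,-2.6,0,0,0],
    [-0.75,18.4,-2.75,-2.6,0,0,0],
    [-0.75,18.4,-2.75,-2.6,0,0,0],
    [-0.75,18.4,-2.75,-2.6,0,0,0],
    [-0.75,18.4,-2.75,-2.6,0,0,0],
    [-0.75,18.4,-2.75,-2.6,0,0,0],
    [-0.75,18.4,-2.75,-2.6,0,0,0],
    [-0.75,18.4,-2.75,-2.6,0,0,0],
  ],
)

```text
clock: 5.83
position: [0.5697, 0.1559, 0.1275]
eef_rot: [0.045, 0.706, -0.045, 0.705]
contact_force: [-1.1, -0.2, -1.4]
finger_gap: 0.0112
```

Call:
arm_command(
  rows=[
    [0,0,0,0,0,0,0],
    [0,0,0,0,0,0,0],
  ],
)

```text
clock: 6.0
position: [0.5689, 0.1565, 0.1263]
eef_rot: [0.044, 0.707, -0.044, 0.705]
contact_force: [-0.3, -0.9, -2.0]
finger_gap: 0.0113
```

Run:
```python
from h import *
c,im=look("wrist","w6");np.save("w6.npy",c["camera_from_world"])
cv2.imwrite("pics/w6c.png",cv2.resize(im[0:300,230:430],(533,800))[:600] if 0 else cv2.resize(im[0:300,200:460],None,fx=2,fy=2))
o,R=tool();print(o["position"],R,o["clock"],o["contact_force"],o["finger_gap"])
G=im.sum(2)/3.
for r in (20,60,100,140,180,200,220):
    d=np.gradient(cv2.GaussianBlur(G,(3,3),0)[r-1:r+2,260:410].mean(0));print(r,[(260+i,round(d[i])) for i in range(1,149) if abs(d[i])>9 and abs(d[i])>=abs(d[i-1]) and abs(d[i])>abs(d[i+1])])
```

```text
[0.5691 0.1554 0.1265] [[-0.0031  0.126   0.992 ]
 [-0.0013  0.992  -0.126 ]
 [-1.     -0.0016 -0.0029]] 6.05 [-0.0893 -0.43   -2.4403] 0.01100773496633288
20 [(288, -36), (291, 36), (297, -17), (319, -23), (338, 23), (360, 24), (376, -30), (381, 32), (387, -9)]
60 [(270, -38), (283, 41), (286, -15), (319, -10), (385, -28), (398, 33)]
100 [(290, -32), (292, 20), (295, -13), (317, -16), (337, 18), (374, -16), (377, 34), (383, -9)]
140 [(290, -18), (299, -14), (338, 12), (357, 16), (376, 20)]
180 [(291, -24), (294, 9), (300, -12), (319, -19), (337, 21), (356, 18), (375, 17)]
200 [(282, -18), (371, -9), (374, 25)]
220 [(292, -21), (302, -12), (313, -14), (334, -13), (343, 19), (352, 14), (373, 20)]
```

View pics/w6c.png

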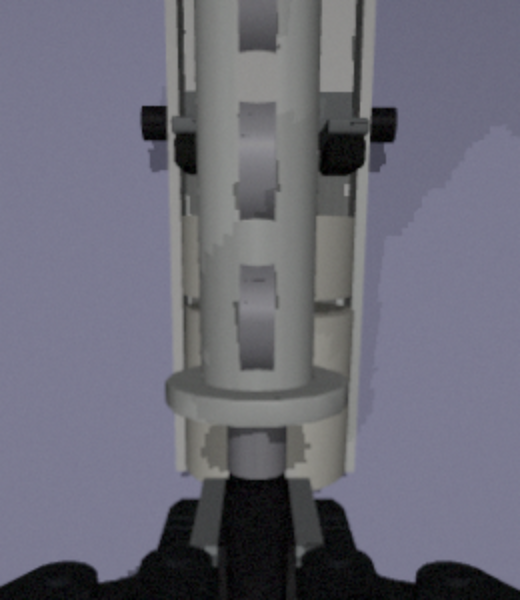

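w6c: spindle hub centred at full-image x≈328, walls' inner edges at (288..292, 381..373), rolls still standing in the cradle. Now computing lateral offset and angle.

Run:
```python
from sp import *
c=dict(robot.calibration("wrist"));c["camera_from_world"]=np.load("w6.npy")
E=[(20,288,381),(100,290,377),(140,290,376),(180,291,375),(220,292,373)]
P=[]
for r,a,b in E:
    A,B=onz(c,(a,r),.026),onz(c,(b,r),.026);P.append((A+B)/2);A2,B2=onz(c,(a,r),.0),onz(c,(b,r),.0);w,w0=np.linalg.norm(A-B),np.linalg.norm(A2-B2)
    print(r,w,"z for 63mm:",.026*(w0-.063)/(w0-w))
P=np.array(P);k=np.polyfit(P[:,1],P[:,0],1);print(k,np.degrees(np.arctan2(1,k[0])), "w1 line at y=.2",.5507+.1322*.2,np.polyval(k,.2))
R=c["camera_from_world"][:3,:3].T@robot.calibration("wrist")["camera_from_world"][:3,:3]
o,Rt=tool();Rt=R@Rt
H=[onz(c,((a+b)/2,r),.1448) for r,a,b in [(20,297,360),(140,299,357),(180,300,356)]]
H=np.array(H);kh=np.polyfit(H[:,1],H[:,0],1);print("hub",H,np.degrees(np.arctan2(1,kh[0])),"tool y ang",np.degrees(np.arctan2(Rt[1,1],Rt[0,1])))
p=-c["camera_from_world"][:3,:3].T@c["camera_from_world"][:3,3]-Rt@np.array([-.1435,.0662,.0009]);print("tcp at pic",p)
print("hub in tool",[(Rt.T@(h-p)*1000) for h in H]);
for r,a,b in [(20,297,360),(140,299,357),(180,300,356)]:
    A,B=onz(c,(a,r),.1448),onz(c,(b,r),.1448);w=np.linalg.norm(A-B);A2,B2=onz(c,(a,r),.1),onz(c,(b,r),.1);w0=np.linalg.norm(A2-B2);print("hub width",w,"z for 22.1",.1+.0448*(w0-.0221)/(w0-w))
for r in (155,198,): print("crest?",onz(c,(365,r),.06))
```

```text
20 0.0635391119673858 z for 63mm: 0.02806824058908989
100 0.06265055353342817 z for 63mm: 0.024640375549215873
140 0.06376029926261699 z for 63mm: 0.028906681507323766
180 0.06424457688384723 z for 63mm: 0.030722244639226796
220 0.06404351303580669 z for 63mm: 0.029971787065858246
[0.1314 0.5512] 82.51221436988516 w1 line at y=.2 0.57714 0.5774689790936405
hub [[0.581  0.2548 0.1448]
 [0.5757 0.2135 0.1448]
 [0.5738 0.1982 0.1448]] 82.65066043736134 tool y ang 82.85631582390444
tcp at pic [0.5677 0.1571 0.1264]
hub in tool [array([-18.5823,  98.5688,   1.0724]), array([-18.5265,  56.9737,   0.8856]), array([-18.506 ,  41.5072,   0.8813])]
hub width 0.02205851713592684 z for 22.1 0.1445650015676912
hub width 0.022038218431722795 z for 22.1 0.14444968801910305
hub width 0.021950440936408234 z for 22.1 0.14394858355498194
crest? [0.5971 0.1948 0.06  ]
crest? [0.5944 0.1663 0.06  ]
```

w6 and w1 cradle lines agree within 0.4 mm, wall height from parallax is ~28 mm (26 stated), and the spindle is level with its axis at TCP + 18 mm. I'll back off in front of the cradle and go down to threading height.

Call:
arm_command(
  rows=[
    [0,-8.16,0.03,0,0,0,0],
    [0,-8.16,0.03,0,0,0,0],
    [0,-8.16,0.03,0,0,0,0],
    [0,-8.16,0.03,0,0,0,0],
    [0,-8.16,0.03,0,0,0,0],
    [0,-8.16,0.03,0,0,0,0],
    [0,-8.16,0.03,0,0,0,0],
    [1.5,-8.16,0.03,0,0,0,0],
    [3,-8.16,0.03,0,0,0,0],
    [4.2,-8.16,0.03,0,0,0,0],
    [4.2,-8.16,0.03,0,0,0,0],
    [4.2,-8.16,0.03,0,0,0,0],
  ],
)

```text
clock: 7.05
position: [0.5421, -0.0469, 0.0208]
eef_rot: [0.044, 0.708, -0.045, 0.703]
contact_force: [0.3, -0.3, -0.6]
finger_gap: 0.0108
```

Call:
arm_command(
  rows=[
    [0,0,0,0,0,0,0],
  ],
)

```text
clock: 7.13
position: [0.5433, -0.0468, 0.0226]
eef_rot: [0.044, 0.707, -0.045, 0.704]
contact_force: [-0.6, 0.3, -0.2]
finger_gap: 0.0107
```

```bash
cat >> h.py <<'E'
def err(y,z,ang=82.7,k=(.132,.5503)):
    o,R=tool();p=o["position"];G=np.array([np.polyval(k,y),y,z]);print("pos",p,"f",o["contact_force"],"gap",o["finger_gap"],"t",o["clock"])
    a=np.degrees(np.arctan2(R[1,1],R[0,1]));print("units",R.T@(G-p)/.025,"turn about x",-(ang-a),"nose drop deg",-np.degrees(R[2,1]),"roll",np.degrees(R[2,2]))
E
python3 -c "
from h import *
err(-.047,.0172)"
```

```text
pos [ 0.5433 -0.0468  0.0226] f [-0.5573  0.3141 -0.2168] gap 0.010738661266131927 t 7.1333
units [ 0.2156 -0.0032  0.0319] turn about x 0.08119779898503054 nose drop deg 0.08791805521216174 roll -0.2783383497088393
```

Call:
arm_command(
  rows=[
    [0.21,0,0.03,0.1,0,0,0],
    [0.21,0,0.03,0.1,0,0,0],
    [0.21,0,0.03,0.1,0,0,0],
  ],
)

```text
clock: 7.38
position: [0.5451, -0.0469, 0.0187]
eef_rot: [0.045, 0.707, -0.046, 0.705]
contact_force: [-0.3, -1.4, -1.2]
finger_gap: 0.0109
```

Run:
```python
from h import *
err(-.047,.0172)
s,a=look("scene","s7");d,b=look("side","d7");o,R=tool();p=o["position"]
for n,c in(("scene",s),("side",d)):print(n,"nose pred",proj(c,p+R@np.array([-.018,.1574,0])),"bore entry",proj(c,[.5507+.1322*.137,.137,.036]))
cv2.imwrite("pics/m7.png",np.hstack([cv2.resize(a[150:250,350:480],None,fx=3,fy=3)[:, :390],cv2.resize(b[230:330,200:330],None,fx=3,fy=3)]))
```

```text
pos [ 0.5451 -0.0469  0.0187] f [-0.2984 -1.4128 -1.189 ] gap 0.010861755333022484 t 7.3833
units [ 0.059  -0.0086 -0.0393] turn about x -0.010390410427390862 nose drop deg 0.08270352773397603 roll -0.14651886004765713
scene nose pred [[398.7394 203.3081]] bore entry [[414.5597 205.5566]]
side nose pred [[276.9791 276.5266]] bore entry [[265.9402 287.6162]]
```

View pics/m7.png

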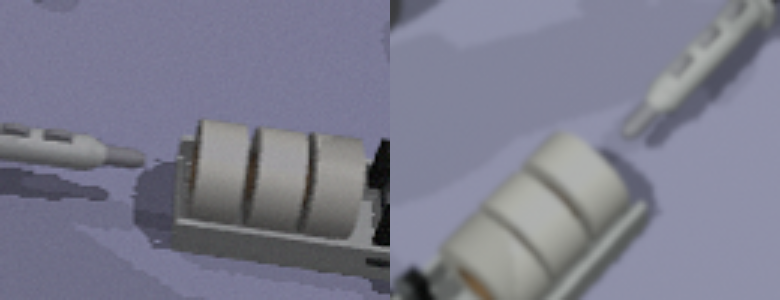

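Nose lines up with roll0's bore in both views. Threading.

Call:
arm_command(
  rows=[
    [0.06,0.3,-0.03,0,0,0,0],
    [0.06,0.6,-0.03,0,0,0,0],
    [0.06,0.9,-0.03,0,0,0,0],
    [0.06,1.2,-0.03,0,0,0,0],
    [0.06,1.5,-0.03,0,0,0,0],
    [0.06,1.8,-0.03,0,0,0,0],
    [0.06,1.8,-0.03,0,0,0,0],
  ],
)

```text
clock: 8.07
position: [0.5499, -0.0006, 0.0167]
eef_rot: [0.044, 0.707, -0.045, 0.705]
contact_force: [0.1, 0.5, -1.2]
finger_gap: 0.0109
```

```bash
python3 -c "
from h import *
err(.02,.0172)"
```

```text
pos [ 0.5499 -0.0006  0.0167] f [ 0.1197  0.4563 -1.2016] gap 0.010942500191285719 t 8.0667
units [-0.0216  0.8322  0.0185] turn about x 0.08271719899418883 nose drop deg 0.054835385185845686 roll -0.19090033738360718
```

Call:
arm_command(
  rows=[
    [-0.02,0.15,0.02,0,0,0,0],
    [-0.02,0.3,0.02,0,0,0,0],
    [-0.02,0.45,0.02,0,0,0,0],
    [-0.02,0.6,0.02,0,0,0,0],
    [-0.02,0.75,0.02,0,0,0,0],
    [-0.02,0.9,0.02,0,0,0,0],
    [-0.02,1.05,0.02,0,0,0,0],
    [-0.02,1.2,0.02,0,0,0,0],
  ],
)

```text
clock: 8.73
position: [0.5542, 0.0294, 0.0171]
eef_rot: [0.044, 0.707, -0.045, 0.704]
contact_force: [0.8, 0.1, -1.6]
finger_gap: 0.011
```

```bash
python3 -c "
from h import *
err(.06,.0172)"
```

```text
pos [0.5542 0.0294 0.0171] f [ 0.7742  0.0775 -1.5881] gap 0.010985808049377288 t 8.7333
units [-0.0036  1.2345  0.007 ] turn about x 0.07807359011439985 nose drop deg 0.061526309009128324 roll -0.1917826907666459
```

Call:
arm_command(
  rows=[
    [0,0.15,0,0,0,0,0],
    [0,0.3,0,0,0,0,0],
    [0,0.45,0,0,0,0,0],
    [0,0.6,0,0,0,0,0],
    [0,0.75,0,0,0,0,0],
    [0,0.9,0,0,0,0,0],
    [0,1.05,0,0,0,0,0],
    [0,1.2,0,0,0,0,0],
  ],
)

```text
clock: 9.4
position: [0.558, 0.0591, 0.0171]
eef_rot: [0.044, 0.707, -0.045, 0.705]
contact_force: [0.2, -3.5, -1.2]
finger_gap: 0.011
```

```bash
python3 -c "
from h import *
err(.09,.0172)"
```

```text
pos [0.558  0.0591 0.0171] f [ 0.2412 -3.5384 -1.155 ] gap 0.011039585055695269 t 9.4
units [-0.0062  1.247   0.009 ] turn about x 0.05970728565978334 nose drop deg 0.11833735497899815 roll -0.17793815028782756
```

Push is 3.5 N, as expected for the first roll. Continuing.

Call:
arm_command(
  rows=[
    [0,0.15,0,0,0,0,0],
    [0,0.3,0,0,0,0,0],
    [0,0.45,0,0,0,0,0],
    [0,0.6,0,0,0,0,0],
    [0,0.75,0,0,0,0,0],
    [0,0.9,0,0,0,0,0],
    [0,1.05,0,0,0,0,0],
    [0,1.2,0,0,0,0,0],
  ],
)

```text
clock: 10.07
position: [0.5621, 0.0884, 0.017]
eef_rot: [0.044, 0.707, -0.046, 0.705]
contact_force: [2.1, -6.3, -1.9]
finger_gap: 0.0107
```

```bash
python3 -c "
from h import *
err(.12,.0172)"
```

```text
pos [0.5621 0.0884 0.017 ] f [ 2.1405 -6.2901 -1.8925] gap 0.010725708653083475 t 10.0667
units [-0.0115  1.2751  0.0015] turn about x 0.0143019956486512 nose drop deg 0.22941748520119823 roll -0.13984932416432627
```

Call:
arm_command(
  rows=[
    [-0.01,0.12,0,0,0,0,0],
    [-0.01,0.24,0,0,0,0,0],
    [-0.01,0.36,0,0,0,0,0],
    [-0.01,0.48,0,0,0,0,0],
    [-0.01,0.6,0,0,0,0,0],
    [-0.01,0.72,0,0,0,0,0],
    [-0.01,0.84,0,0,0,0,0],
    [-0.01,0.96,0,0,0,0,0],
    [-0.01,1.08,0,0,0,0,0],
    [-0.01,1.15,0,0,0,0,0],
  ],
)

```text
clock: 10.9
position: [0.5661, 0.1157, 0.017]
eef_rot: [0.043, 0.706, -0.048, 0.705]
contact_force: [3.7, -9.3, -2.1]
finger_gap: 0.0112
```

```bash
python3 -c "
from h import *
err(.13,.0172)"
```

```text
pos [0.5661 0.1157 0.017 ] f [ 3.6625 -9.2503 -2.0626] gap 0.011231647283384896 t 10.9
units [-0.0124  0.5721 -0.0196] turn about x -0.05865025511830879 nose drop deg 0.4109959167826512 roll -0.07940149882980202
```

Call:
arm_command(
  rows=[
    [0,0.06,0.01,0,0,0,0],
    [0,0.12,0.02,0,0,0,0],
    [0,0.18,0.02,0,0,0,0],
    [0,0.24,0.02,0,0,0,0],
    [0,0.3,0.02,0,0,0,0],
  ],
)

```text
clock: 11.32
position: [0.5676, 0.1218, 0.0169]
eef_rot: [0.042, 0.706, -0.049, 0.705]
contact_force: [0.4, -10.4, -1.0]
finger_gap: 0.011
```

```bash
python3 -c "
from h import *
err(.13,.0172)"
```

```text
pos [0.5676 0.1218 0.0169] f [  0.4214 -10.3814  -1.0444] gap 0.010951458995451873 t 11.3167
units [-0.0152  0.3254 -0.0478] turn about x -0.12057201617054147 nose drop deg 0.5971458162831644 roll -0.048835324585028324
```

Call:
arm_command(
  rows=[
    [-0.01,0.06,0,0,0,0.4,0],
    [-0.01,0.1,0,0,0,0.4,0],
    [-0.01,0.14,0,0,0,0.4,0],
    [-0.01,0.18,0,0,0,0.4,0],
  ],
)

```text
clock: 11.65
position: [0.568, 0.125, 0.0167]
eef_rot: [0.044, 0.706, -0.048, 0.705]
contact_force: [0.6, -9.3, -1.8]
finger_gap: 0.0109
```

```bash
python3 -c "
from h import *
err(.13,.0172)"
```

```text
pos [0.568  0.125  0.0167] f [ 0.5585 -9.3132 -1.8264] gap 0.010949223945806587 t 11.65
units [-0.0197  0.1966 -0.0459] turn about x -0.17572079428501297 nose drop deg 0.37913551178428856 roll -0.05528127720568414
```

Still sliding at 9.3 N (no rise), so not packed yet. Small steps on.

Call:
arm_command(
  rows=[
    [-0.02,0.06,0,0,0,0.4,0],
    [-0.02,0.1,0,0,0,0.4,0],
    [-0.02,0.14,0,0,0,0.4,0],
    [-0.02,0.18,0,0,0,0.4,0],
  ],
)

```text
clock: 11.98
position: [0.5681, 0.1274, 0.0166]
eef_rot: [0.045, 0.706, -0.048, 0.705]
contact_force: [1.4, -13.8, -1.5]
finger_gap: 0.0109
```

```bash
python3 -c "
from h import *
err(.13,.0172)"
```

```text
pos [0.5681 0.1274 0.0166] f [  1.3626 -13.789   -1.5464] gap 0.01087392158404965 t 11.9833
units [-0.0251  0.0993 -0.0372] turn about x -0.2450161326090523 nose drop deg 0.27496904147692763 roll -0.07602261803520495
```

Call:
arm_command(
  rows=[
    [-0.02,0.06,0,0.2,0,0.2,0],
    [-0.02,0.1,0,0.2,0,0.2,0],
    [-0.02,0.12,0,0.2,0,0.2,0],
  ],
)

```text
clock: 12.23
position: [0.5678, 0.1276, 0.0167]
eef_rot: [0.045, 0.706, -0.051, 0.705]
contact_force: [0.6, -15.2, 0.6]
finger_gap: 0.0109
```

```bash
python3 -c "
from h import *
err(.13,.0172)
c,im=look('wrist','w8');cv2.imwrite('pics/w8c.png',cv2.resize(im[0:300,200:460],None,fx=2,fy=2))"
```

```text
pos [0.5678 0.1276 0.0167] f [  0.5643 -15.1831   0.6461] gap 0.010862720725475365 t 12.2333
units [-0.022   0.0923 -0.0272] turn about x -0.5256618925061645 nose drop deg 0.45457884232737694 roll -0.08438608633655448
```

View pics/w8c.png

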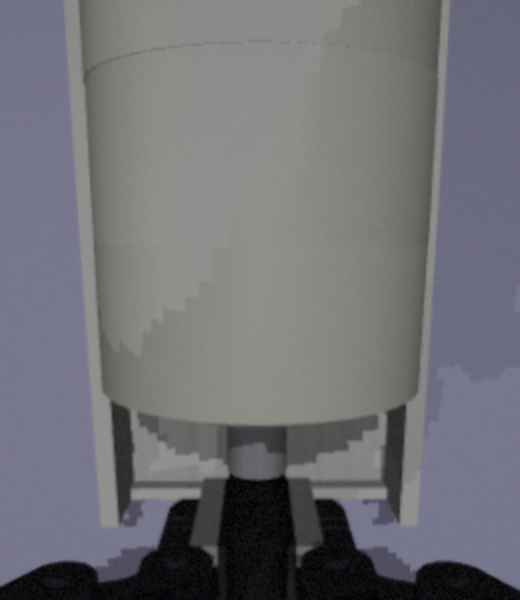

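w8c shows all three rolls in line on the spindle with only thin seams (rows ~40 and ~245) and no visible gaps; roll0's near edge is at row ~423. Checking the collar gap numerically and pushing a little more.

Call:
arm_command(
  rows=[
    [0,0.08,0,0,0,0.3,0],
    [0,0.12,0,0,0,0.3,0],
    [0,0.14,0,0,0,0.3,0],
  ],
)

```text
clock: 12.53
position: [0.5678, 0.1278, 0.0165]
eef_rot: [0.045, 0.706, -0.052, 0.705]
contact_force: [-1.4, -18.3, 2.7]
finger_gap: 0.0112
```

Run:
```python
from h import *
err(.13,.0172)
c,im=look('wrist','w9');o,R=tool();p=o["position"]
d=np.gradient(im[:,323:334].sum(2).mean(1)/3.);print([(i,round(v)) for i,v in enumerate(d[:260]) if abs(v)>4])
for r in [20,122,211,213]: X=onz(c,(328.5,r),.0667);print(r,"spindle x of crest",(R.T@(X-p))[1]*1000-39.4)
for x,z in [(0,31.7),(-5,18),(-19,10),(26,31.7),(52,31.7)]: print(x,z,proj(c,p+R@np.array([-.018-z/1000,(x+39.4)/1000,0])))
```

```text
pos [0.5678 0.1278 0.0165] f [ -1.367  -18.2595   2.6746] gap 0.011202428800254667 t 12.5333
units [-0.0271  0.0867 -0.0247] turn about x -0.6257144248157971 nose drop deg 0.5809730550997385 roll -0.06830261499439318
[(20, -5), (22, 5), (211, -6), (212, -22), (213, -29), (214, -16), (221, 11), (222, 17), (223, 9), (238, -10), (239, -34), (240, -39), (241, -15)]
20 spindle x of crest 51.159434399640595
122 spindle x of crest 25.297783470801683
211 spindle x of crest -0.6033603234169433
213 spindle x of crest -1.2304479830013548
0 31.7 [[329.4767 208.2745]]
-5 18 [[329.2902 211.1336]]
-19 10 [[329.1805 240.3128]]
26 31.7 [[329.5602 119.3544]]
52 31.7 [[329.6446  17.9925]]
```

Packed: handle-front row matches (240), and the roll edges and seams read spindle x ≈ −0.9, 25.3, 51.2. Force rose to 18 N with no further motion. Ease off the axial load, level the tool, and lift gently.

Call:
arm_command(
  rows=[
    [0,-0.05,0.02,0,0,0.3,0],
    [0,-0.1,0.02,0,0,0.6,0],
    [0,-0.14,0.02,0,0,0.6,0],
    [0,-0.14,0.02,0,0,0.6,0],
  ],
)

```text
clock: 12.92
position: [0.5673, 0.1247, 0.0162]
eef_rot: [0.049, 0.706, -0.048, 0.705]
contact_force: [-0.4, -0.4, -3.0]
finger_gap: 0.0109
```

```bash
python3 -c "
from h import *
err(.125,.0172)"
```

```text
pos [0.5673 0.1247 0.0162] f [-0.4194 -0.3753 -2.9572] gap 0.010926129566714326 t 12.9167
units [-0.0384  0.0081 -0.0201] turn about x -0.5980262081796042 nose drop deg -0.0672933952693269 roll -0.13448118841204276
```

Call:
arm_command(
  rows=[
    [-0.1,0,0,0,0,0,0],
    [-0.2,0,0,0,0,0,0],
    [-0.3,0,0,0,0,0,0],
    [-0.4,0,0,0,0,0,0],
    [-0.55,0,0,0,0,0,0],
    [-0.55,0,0,0,0,0,0],
  ],
)

```text
clock: 13.42
position: [0.5678, 0.1249, 0.031]
eef_rot: [0.049, 0.706, -0.048, 0.705]
contact_force: [-0.3, 0.4, -3.4]
finger_gap: 0.0113
```

```bash
python3 -c "
from h import *
err(.125,.12);print(robot.get_obs()['moment'])"
```

```text
pos [0.5678 0.1249 0.031 ] f [-0.3042  0.4333 -3.3932] gap 0.011297511799901743 t 13.4167
units [-3.5602  0.0029 -0.045 ] turn about x -0.5965419688513549 nose drop deg -0.09926520336736362 roll -0.06312575500851392
[-0.2333  0.0049  0.0012]
```

All three lifted (3.4 N ≈ 345 g in total). Raise clear.

Call:
arm_command(
  rows=[
    [-0.7,0,0,0,0,0,0],
    [-1.6,0,0,0,0,0,0],
    [-2.5,0,0,0,0,0,0],
    [-3.4,0,0,0,0,0,0],
    [-4.2,0,0,0,0,0,0],
    [-4.2,0,0,0,0,0,0],
    [-4.2,0,0,0,0,0,0],
  ],
)

```text
clock: 14.0
position: [0.5688, 0.1249, 0.1368]
eef_rot: [0.05, 0.705, -0.048, 0.706]
contact_force: [0.3, -0.5, -3.8]
finger_gap: 0.011
```

Run:
```python
from h import *
o,R=tool();p=o["position"];G=np.array([.5572,-.3151,p[2]]);print(p,R.T@(G-p)/.025,"ang",np.degrees(np.arctan2(R[1,1],R[0,1])),R[2],o["contact_force"],o["moment"],o["clock"])
c,im=look("wrist","w10")
d=np.gradient(im[:,323:334].sum(2).mean(1)/3.);print([(i,round(v)) for i,v in enumerate(d[:260]) if abs(v)>4])
for x,z in [(0,31.7),(-19,10),(26,31.7),(52,31.7)]: print(x,z,proj(c,p+R@np.array([-.018-z/1000,(x+39.4)/1000,0])))
```

```text
[0.5688 0.1249 0.1368] [ -0.0436 -17.4979   1.9593] ang 82.10528387771939 [-1.      0.0027  0.0015] [ 0.3203 -0.544  -3.849 ] [-0.2627  0.0147 -0.0114] 14.0
[(19, -6), (21, 6), (210, -8), (211, -26), (212, -26), (213, -11), (220, 4), (221, 14), (222, 15), (223, 6), (238, -16), (239, -45), (240, -31)]
0 31.7 [[329.5246 208.245 ]]
-19 10 [[329.2246 240.2948]]
26 31.7 [[329.6091 119.2939]]
52 31.7 [[329.6942  17.8917]]
```

Rolls still packed (same rows). Carry to above the dispenser with soft acceleration.

Call:
arm_command(
  rows=[
    [0,-0.3,0.03,0,0,0,0],
    [0,-0.8,0.1,0.2,0,0,0],
    [0,-1.5,0.17,0.4,0,0,0],
    [0,-2.4,0.27,0.6,0,0,0],
    [0,-3.4,0.38,0.8,0,0,0],
    [0,-4.5,0.5,1,0,0,0],
    [0,-5.6,0.63,1.2,0,0,0],
    [0,-6.6,0.74,1.4,0,0,0],
    [0,-7.5,0.84,1.6,0,0,0],
    [0,-8.2,0.92,1.8,0,0,0],
    [0,-8.6,0.96,2,0,0,0],
    [0,-8.7,0.97,2.3,0,0,0],
  ],
)

```text
clock: 15.05
position: [0.5611, -0.0963, 0.1339]
eef_rot: [0.064, 0.705, -0.063, 0.703]
contact_force: [0.3, 0.1, -3.2]
finger_gap: 0.0108
```

```bash
cat >> h.py <<'E'
def disp(z=None,G=(.5572,-.3151),ang=79.82):
    o,R=tool();p=o["position"];g=np.array([G[0],G[1],p[2] if z is None else z]);print(p,"units",R.T@(g-p)/.025,"turn x",np.degrees(np.arctan2(R[1,1],R[0,1]))-ang,"nose drop,roll",np.degrees(-R[2,1]),np.degrees(R[2,2]),"f",o["contact_force"],"m",o["moment"],"gap",o["finger_gap"],o["clock"])
E
python3 -c "
from h import *
disp()"
```

```text
[ 0.5611 -0.0963  0.1339] units [-0.0137 -8.6367  1.4248] turn x -0.2008922142139511 nose drop,roll -0.06350194478652234 -0.16577712530942623 f [ 0.2894  0.1133 -3.2173] m [-0.1996  0.0332  0.0245] gap 0.01084868389602768 15.05
```

Call:
arm_command(
  rows=[
    [0,-0.3,0.05,0,0,0,0],
    [0,-0.8,0.13,0,0,0,0],
    [0,-1.5,0.25,0,0,0,0],
    [0,-2.4,0.4,-0.1,0,0,0],
    [0,-3.4,0.56,-0.2,0,0,0],
    [0,-4.5,0.74,-0.2,0,0,0],
    [0,-5.6,0.92,-0.2,0,0,0],
    [0,-6.6,1.09,-0.2,0,0,0],
    [0,-7.5,1.24,-0.2,0,0,0],
    [0,-8.2,1.35,-0.2,0,0,0],
    [0,-8.6,1.42,-0.2,0,0,0],
    [0,-8.64,1.42,-0.2,0,0,0],
  ],
)

```text
clock: 16.05
position: [0.5569, -0.3169, 0.133]
eef_rot: [0.064, 0.705, -0.063, 0.703]
contact_force: [-0.5, 0.5, -2.7]
finger_gap: 0.0108
```

Call:
arm_command(
  rows=[
    [0,0,0,0,0,0,0],
    [0,0,0,0,0,0,0],
  ],
)

```text
clock: 16.22
position: [0.5569, -0.3162, 0.1328]
eef_rot: [0.064, 0.706, -0.062, 0.703]
contact_force: [-0.2, 1.3, -2.0]
finger_gap: 0.0108
```

```bash
python3 -c "
from h import *
disp()"
```

```text
[ 0.5569 -0.3162  0.1328] units [0.     0.044  0.0026] turn x -0.04665635522951561 nose drop,roll -0.07137114428778428 -0.20729933415147317 f [-0.1706  1.3403 -2.0187] m [-0.1899  0.082   0.0395] gap 0.010802864892577842 16.2167
```

Call:
arm_command(
  rows=[
    [0.5,0.01,0,0,0,0,0],
    [1.1,0.01,0,0,0,0,0],
    [1.7,0.01,0,0,0,0,0],
    [2.2,0.01,0,0,0,0,0],
    [2.45,0.01,0,0,0,0,0],
    [2.45,0.01,0,0,0,0,0],
    [2.45,0.01,0,0,0,0,0],
    [2.45,0.01,0,0,0,0,0],
  ],
)

```text
clock: 16.88
position: [0.5574, -0.3157, 0.0727]
eef_rot: [0.063, 0.705, -0.062, 0.704]
contact_force: [-0.4, -0.9, -3.4]
finger_gap: 0.0107
```

```bash
python3 -c "
from h import *
disp(.0417)"
```

```text
[ 0.5574 -0.3157  0.0727] units [ 1.2401  0.0192 -0.0096] turn x -0.009851707529463738 nose drop,roll -0.04586919430364912 -0.12403138356936014 f [-0.4178 -0.8803 -3.3795] m [-0.2744  0.0388 -0.0369] gap 0.01071552140384614 16.8833
```

Well aligned. Entering the slots slowly.

Call:
arm_command(
  rows=[
    [0.12,0,-0.01,0,0,0,0],
    [0.24,0,-0.01,0,0,0,0],
    [0.36,0,-0.01,0,0,0,0],
    [0.48,0,-0.01,0,0,0,0],
    [0.6,0,-0.01,0,0,0,0],
    [0.7,0,-0.01,0,0,0,0],
  ],
)

```text
clock: 17.38
position: [0.5569, -0.3156, 0.0546]
eef_rot: [0.063, 0.705, -0.062, 0.703]
contact_force: [-0.5, 0.8, -2.3]
finger_gap: 0.0109
```

```bash
python3 -c "
from h import *
disp(.0417)"
```

```text
[ 0.5569 -0.3156  0.0546] units [0.5171 0.0196 0.0084] turn x -0.016199348327830876 nose drop,roll -0.05479116389018547 -0.15214437423122784 f [-0.5338  0.7637 -2.2785] m [-0.2463  0.0323 -0.0431] gap 0.010916316011111513 17.3833
```

In the slots with no contact. Continue to just above home.

Call:
arm_command(
  rows=[
    [0.1,0,0.01,0,0,0,0],
    [0.2,0,0.01,0,0,0,0],
    [0.3,0,0.01,0,0,0,0],
    [0.4,0,0.01,0,0,0,0],
    [0.46,0,0.01,0,0,0,0],
    [0.5,0,0.01,0,0,0,0],
    [0.5,0,0.01,0,0,0,0],
  ],
)

```text
clock: 17.97
position: [0.5571, -0.3156, 0.042]
eef_rot: [0.063, 0.705, -0.062, 0.703]
contact_force: [-0.2, -0.2, -2.9]
finger_gap: 0.0107
```

```bash
python3 -c "
from h import *
disp(.0417)"
```

```text
[ 0.5571 -0.3156  0.042 ] units [ 0.013   0.0189 -0.0004] turn x -0.017939211995241067 nose drop,roll -0.05875252379874995 -0.157566014289068 f [-0.189  -0.201  -2.9124] m [-0.2179  0.0631  0.05  ] gap 0.010700691232038009 17.9667
```

Call:
arm_command(
  rows=[
    [0.03,0,0,0,0,0,0],
    [0.05,0,0,0,0,0,0],
    [0.07,0,0,0,0,0,0],
    [0.07,0,0,0,0,0,0],
  ],
)

```text
clock: 18.3
position: [0.5573, -0.3157, 0.0415]
eef_rot: [0.063, 0.705, -0.062, 0.704]
contact_force: [-3.3, 0.7, 5.2]
finger_gap: 0.0111
```

```bash
python3 -c "
from h import *
disp(.0417)"
```

```text
[ 0.5573 -0.3157  0.0415] units [-0.0088  0.0209 -0.0086] turn x -0.009919027623212173 nose drop,roll -0.04370026231920443 -0.0925452960630525 f [-3.3365  0.6845  5.204 ] m [0.1619 0.5591 0.1049] gap 0.011072200912091105 18.3
```

Seated: fz went from −2.9 to +5.2 N at the original height. Release.

Call:
arm_command(
  rows=[
    [0,0,0,0,0,0,0.3],
    [0,0,0,0,0,0,0.5],
    [0,0,0,0,0,0,0.6],
    [0,0,0,0,0,0,0.6],
    [0,0,0,0,0,0,0.6],
  ],
)

```text
clock: 18.72
position: [0.5574, -0.3157, 0.0414]
eef_rot: [0.063, 0.705, -0.062, 0.704]
contact_force: [-0.1, 0.8, 0.3]
finger_gap: 0.0514
```

Call:
arm_command(
  rows=[
    [-0.3,0,0,0,0,0,0.6],
    [-0.8,0,0,0,0,0,0.6],
    [-1.6,0,0,0,0,0,0.6],
    [-2.6,0,0,0,0,0,0.6],
    [-3.6,0,0,0,0,0,0.6],
    [-4.6,0,0,0,0,0,0.6],
    [-5.6,1,0,0,0,0,0.6],
    [-6,1.9,0,0,0,0,0.6],
    [-6,3,0,0,0,0,0.6],
    [-6,3,0,0,0,0,0.6],
    [-6,3,0,0,0,0,0.6],
    [-6,3,0,0,0,0,0.6],
  ],
)

```text
clock: 19.72
position: [0.5708, -0.2421, 0.1916]
eef_rot: [0.063, 0.705, -0.062, 0.704]
contact_force: [1.3, -0.5, 0.6]
finger_gap: 0.0514
```

Run:
```python
from h import *
disp()
c,a=look("wrist","w11");s,b=look("scene","s11");d,e=look("side","d11")
for n,cc in(("w",c),("s",s),("d",d)):
    print(n,[np.round(proj(cc,np.array([.5641,-.2772,z])+np.array([.1763,.9843,0])*x/1000)[0]).tolist() for x,z in((-61,.07),(118,.06),(0,.0917),(78,.0917))])
cv2.imwrite("pics/m11.png",np.hstack([cv2.resize(a[20:320,190:490],(420,420)),np.vstack([cv2.resize(b[150:250,140:270],(380,210)),cv2.resize(e[100:200,310:420],(380,210))])]))
```

```text
[ 0.5708 -0.2421  0.1916] units [-0.0015 -2.9703 -0.0191] turn x 0.007497078332704632 nose drop,roll -0.02997797951781725 -0.09334176855246373 f [ 1.2546 -0.5317  0.5788] m [-0.0085 -0.0053 -0.0056] gap 0.05144398627157939 19.7167
w [[328.0, 298.0], [328.0, 95.0], [328.0, 246.0], [328.0, 149.0]]
s [[151.0, 178.0], [246.0, 198.0], [179.0, 174.0], [221.0, 181.0]]
d [[391.0, 123.0], [342.0, 168.0], [377.0, 128.0], [355.0, 147.0]]
```

View pics/m11.png

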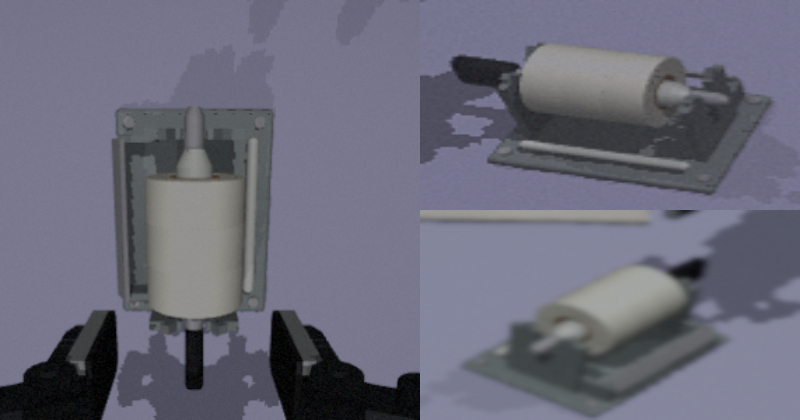

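The last view shows the spindle level in both slots. Handle end and nose are at wrist rows 297 and 96 (predicted for seated: 298 and 95), the three rolls form one tight pack against the collar, and the gripper is clear. Handing in.

```bash
python3 -c "
from h import *
a=cv2.imread('pics/scene0.png').astype(int);b=cv2.imread('pics/s11.png').astype(int)
for n,(x0,y0,x1,y1) in dict(jar=(230,290,280,355),beaker=(383,272,442,345),core=(353,130,373,152)).items(): print(n,abs(a-b)[y0:y1,x0:x1].mean())
print(robot.hand_in())"
```

```text
jar 7.805948717948718
beaker 5.127466914325517
core 6.673484848484849
the job is handed in; nothing more can be done
None
```

The dispenser is reloaded and the job is handed in, at about 20 s of the 61 s allowed. I took the spindle out by its handle and threaded it nose first through the three rolls. I then lifted them off together, laid the spindle back in both slots and let go.

**Packing:** The largest push I read was 18 N, against the 25 N limit. At that point the spindle no longer advanced, and roll edges and seams showed no gaps between the rolls or at the collar. Force was only read at the end of each move, so a brief peak between readings would not show. At up to 10.4 N, the push while threading ran slightly over the stated 3–9 N.

**Seating:** On lowering, the upward force changed from −2.9 to +5.2 N at the height where the spindle first sat. In the last wrist view the handle end and nose lay within 1 pixel of where a seated spindle should appear, and the gripper was clear.

**Bystanders:** The arm stayed well away from the jar, beaker and old core. The before-and-after picture difference there was 5–8 grey levels. I took that as image noise and did not measure their positions again.

**Checks that failed or disagreed:**
- The wrist-camera estimate of the spindle's tilt was unusable (+8° to −12°). I used the scene and close wrist views instead, which showed it level.
- My first dispenser measurements used the camera pose from just after the picture, with the arm still settling, so they were about 2 mm off. I corrected this before grasping.
- The cradle wall height measured about 28 mm, against the stated 26 mm.

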